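Take the pile of lids apart and put each on its own pot

ROBOT

A 6-joint arm with a two-finger parallel gripper is mounted at the origin on a cart in front of the work surface, level with it; the furniture and walls round the work are solid. World frame = base frame: x ahead of the robot, y to its left, z up, the work surface at z = 0. Lengths are in m, angles in rad, forces in N, time in s.
With the tool pointing down it reaches from about 0.275 to 0.725 m from the base axis. Payload 5.6 kg.
Tool frame: the origin (TCP) lies midway between the tips of the shut fingers; the grasp point (between the pads) lies 19 mm behind it; z points along the fingers, y is the line along which they close (so a half turn about z gives the same grasp; the last joint's range is limited). The gripper opens to 85 mm and grips with 20 to 120 N. Pads are 22 mm wide; open, the fingers measure 114 mm over their backs; the gripper's body (76 mm by 85 mm) begins 54 mm behind the grasp point. The pads swing forward as they close: fully open they stand 13 mm farther back than shut.
Start: joints at [-0.985, 0.255, 0.108, 0, -1.424, -0.285], TCP at [0.163, -0.525, 0.231] pointing down, gripper open.
Joint ranges: [-2.95, 2.95], [-1.21, 1.97], [-1.09, 1.5], [-2.87, 1.71], [-2.94, -0.07], [-3.05, 3.05]. Speed limits (rad/s): [2.57, 2.57, 3.14, 3.14, 3.14, 3.14].

INTERFACE

Orientations are given as a unit quaternion [x, y, z, w].
In Python, from plant import ctrl, cams, models gives the robot as it stands. The module is installed in compiled form; this text tells all that it offers.
- The arm moves only by the tool advance, called as name([rows], argument=value, ...), one row to a line, values as JSON. Schema: {"type":"object","properties":{"segments":{"type":"array","items":{"type":"object","properties":{"aperture":{"type":"number"},"xyz":{"type":"array","items":{"type":"number"},"minItems":3,"maxItems":3},"turn":{"type":"number"}},"additionalProperties":false,"required":["aperture"]},"minItems":1,"maxItems":5},"only":{"type":"string"},"quiet":{"type":"boolean"},"lines":{"type":"string"}},"required":["segments"],"additionalProperties":false}. segments is a list of rows, 1 to 5 of them, each an object with the fields aperture (the finger opening in m), xyz (a list: dx, dy, dz in fractions of the full range, 1 being 0.5 m), turn (a turn about the tool's z in a scale on which 1.0 is pi rad); a field left out counts as zero (the opening has to be given); each row is the pose to reach, as a shift and turn from the pose commanded when the call began, along the tool's axes at that moment; what a row does not reach only later rows make up. A row lasts 1/8 s, in which the tool goes at most 0.0625 m and 0.188 rad, less where a joint would pass 70% of its speed; a pose out of reach is approached as far as the arm can. The fingers move at their own pace and stop on an object; the grip force is fixed at half the most. Time passes only in rows, so rows that do not move let the fingers close. The tool returns the time, the measured TCP pose, the force, the opening and the grip force at its end. only (a regular expression) keeps the lines of the reply that match it, lines (a string "A,B") keeps lines A to B, and quiet returns only ok. Input that does not fit is refused with a message, and nothing moves.
- ctrl.get_state(): the state, without advancing time (a new reading comes with each control period).
- cams.grab_frame(name): name is "scene" or "top" or "wrist"; returns a dict with "image" (400x640x3 uint8, red, green, blue), "camera_matrix" (3x3 intrinsics, pixels), "R" (3x3) and "t" (3): a world point X has camera coordinates R X + t. Camera axes: x right, y down, z forward; pixel columns grow to the right and rows downward; lengths in m; the calibration is good to about 2 mm. A picture is of the moment at which its call begins. There is no depth.
- ctrl.sign_off(): hands the job in; it is judged then, once.
Trained networks look in the newest picture that a camera, given by its name, has taken for a name from the list of things; names that differ only in an ending like _2 or _b are one class to them, and where a whole thing is asked for, a point or a joint stands for the part that bears it (a point fixed in the world has none). Each returns a list of dicts, best first, with "conf" (0 to 1); they miss things now and then, are a little off and sometimes report something else, mostly with a low value. They report only what shows in the picture. A call takes as long as a camera call. They do not tell look-alikes from the thing itself.
- models.look_for(thing, camera): "at" ([x, y, z] in m, in world coordinates, good to about 4 mm: the middle of the surface that is visible of it).
- models.mark_of(thing, camera): "at" ([x, y, z] in m, in world coordinates, good to about 4 mm: a listed point, or the origin of a listed thing).
The state is a dict: "clock": time; "q": joint angles; "dq": joint speeds; "joint_torque": joint torques, N m; "tool_pos": TCP position; "orientation": TCP orientation; "wrist_force": force on the tool from outside, world axes, zero at the start; "ft_torque": the same for the moment, N m; "opening": finger opening in m; "grasp_force": force on a finger pad.
Only numpy, scipy, OpenCV 4.12 (cv2) and the standard library are available. Lean on these libraries where they do the work, as an engineer would, in place of code of your own. Each camera call takes 0.05 s, during which the arm holds its last target. There are 200 camera calls.

TASK

The washed lids of the three storage pots are piled on the wooden trivet. Take the pile apart from the top, one lid at a time, and put each lid on the pot of its own colour and size, smallest first and largest last, so that it sits flat and fully home with its plug in the mouth. Leave the pots standing where they are and do not disturb the salt shaker or the jam jar.

Things in the scene. Friction and masses are not known exactly. Their poses are not given: they have to be found in the camera images.
- lid_large: The large lid, glossy blue: disc 68 mm wide, 14 mm thick, grey plug below it 10 mm deep, 48 mm wide, tapering to 40 mm at its foot. Starts lowest in the pile. 100 g. Origin: centre of the plug's underside, z up; disc from z = 10 to 24 mm. Grip the disc's edge, fingertips at z = 11 mm or above. Home on its pot: disc flat on the rim, origin 50 mm above the pot's.
- pot_large: The large storage pot, glossy blue like its lid: a round open upright pot 60 mm high, 64 mm across outside with a plain mouth 54 mm across (its lid has 2 to 3 mm play all round), loose, about 500 g, empty. Origin: centre of its underside, on the worktop; z up.
- lid_medium: The medium lid, terracotta: disc 56 mm wide, 14 mm thick, grey plug below it 10 mm deep, 36 mm wide, tapering to 28 mm at its foot. Starts mid-pile. 70 g. Origin: centre of the plug's underside, z up; disc from z = 10 to 24 mm. Grip the disc's edge, fingertips at z = 11 mm or above. Home on its pot: disc flat on the rim, origin 50 mm above the pot's.
- pot_medium: The medium storage pot, terracotta like its lid: a round open upright pot 60 mm high, 52 mm across outside with a plain mouth 42 mm across (its lid has 2 to 3 mm play all round), loose, about 420 g, empty. Origin: centre of its underside, on the worktop; z up.
- lid_small: The small lid, white: disc 44 mm wide, 14 mm thick, grey plug below it 10 mm deep, 24 mm wide, tapering to 16 mm at its foot. Starts on top of the pile. 50 g. Origin: centre of the plug's underside, z up; disc from z = 10 to 24 mm. Grip the disc's edge, fingertips at z = 11 mm or above. Home on its pot: disc flat on the rim, origin 50 mm above the pot's.
- pot_small: The small storage pot, white like its lid: a round open upright pot 60 mm high, 40 mm across outside with a plain mouth 30 mm across (its lid has 2 to 3 mm play all round), loose, about 340 g, empty. Origin: centre of its underside, on the worktop; z up.
- trivet: Square light-wood trivet, 110 x 110 mm and 12 mm thick, fixed to the worktop, on which the lids are piled: blue lowest (its origin 12 mm above the worktop), terracotta on it (36 mm), white on top (60 mm). Origin: centre of its underside.
- salt_shaker: Salt shaker with grey top, 44 mm across, 90 mm high, loose; bystander, to be left alone. Origin: centre of its underside.
- jam_jar: Jar of red jam with a yellow lid, 71 mm across, 110 mm high; bystander, to be left alone. Origin: centre of its underside.
Mind the look-alikes: they are no part of the job. Leave any green or purple look-alike of the pot_medium alone.

How it is judged:
On the way, in this order (a step that is already met when the one before it is completed fails the run):
1. the small white lid is fully home on the small white pot and released (horizontal distance between lid_small and pot_small below 0.006 m and z of lid_small in the frame of pot_small between 0.045 and 0.053 m and angle between lid_small's own z axis and vertical below 0.06 rad and linear speed of lid_small below 0.02 m/s and contact force between lid_small and the fingers below 0.1 N), for 0.2 s.
2. the medium terracotta lid is fully home on the medium terracotta pot and released (horizontal distance between lid_medium and pot_medium below 0.006 m and z of lid_medium in the frame of pot_medium between 0.045 and 0.053 m and angle between lid_medium's own z axis and vertical below 0.06 rad and linear speed of lid_medium below 0.02 m/s and contact force between lid_medium and the fingers below 0.1 N), for 0.2 s.
3. the large blue lid is fully home on the large blue pot and released (horizontal distance between lid_large and pot_large below 0.006 m and z of lid_large in the frame of pot_large between 0.045 and 0.053 m and angle between lid_large's own z axis and vertical below 0.06 rad and linear speed of lid_large below 0.02 m/s and contact force between lid_large and the fingers below 0.1 N), for 0.2 s.
At the end, for the whole second after the job is handed in: Each lid sits on the pot of its own colour: centred within 6 mm, its disc down on the rim (within 3 mm), level within 0.06 rad, released and at rest; all three pots upright and at rest; salt shaker and jam jar within 20 mm of where they stood (all of step 1 and all of step 2 and all of step 3 and angle between each of pot_large, pot_medium, pot_small's own z axis and vertical below 0.06 rad and linear speed of each of pot_large, pot_medium, pot_small below 0.02 m/s and distance of each of salt_shaker, jam_jar from where it was at the start of the episode below 0.02 m); the robot touches nothing.
It fails at once if a pot is pushed more than 30 mm from where it stood, or tipped (distance of any of pot_large, pot_medium, pot_small from where it was at the start of the episode above 0.03 m or angle between any of pot_large, pot_medium, pot_small's own z axis and vertical above 0.35 rad).
It fails at once if the salt shaker or the jam jar is moved by more than 20 mm or tipped (distance of any of salt_shaker, jam_jar from where it was at the start of the episode above 0.02 m or angle between any of salt_shaker, jam_jar's own z axis and vertical above 0.35 rad).
It also fails if it takes over 86 s, if anything falls off the work surface, if the arm or the gripper's body presses on something with over 40 N, if the wrist force passes 120 N, or if a joint passes its speed limit or range.

## Working session

There is one attempt and no reset: what is moved stays moved. The work goes in short steps, Python scripts to look and compute and a tool call to move; the robot and the scene stay as the last step left them, time stands still between calls to the robot, and variables do not carry over. Pictures are saved under pics/ and viewed, at most 14 in all, crops included, and the job is handed in when it is done.

```bash
mkdir -p pics; cat > h.py <<'E'
from plant import ctrl,cams,models
import numpy as np,cv2
def save(cam,fn):
    f=cams.grab_frame(cam); cv2.imwrite('pics/'+fn,f['image'][:,:,::-1]); return f
def proj(f,X):
    p=f['camera_matrix']@(f['R']@np.array(X)+f['t']); return (p[:2]/p[2]).round(0)
def ray(f,u,v,z):
    d=f['R'].T@np.linalg.inv(f['camera_matrix'])@np.array([u,v,1.]); c=-f['R'].T@f['t']
    return c+d*(z-c[2])/d[2]
E
python3 - <<'E'
from h import *
for c in ['top','scene']:
    f=save(c,c+'0.png')
    print(c, (-f['R'].T@f['t']).round(3))
    for n in ['lid_small','lid_medium','lid_large','pot_small','pot_medium','pot_large','trivet','salt_shaker','jam_jar']:
        for r in models.mark_of(n,c)[:4]: print(n,np.round(r['at'],3),round(r['conf'],2),proj(f,r['at']))
s=ctrl.get_state();print(s['clock'],s['tool_pos'],s['orientation'],s['opening'])
E
```

```text
top [0.435 0.189 1.012]
lid_small [0.592 0.4   0.061] 0.89 [223. 171.]
lid_medium [0.587 0.402 0.038] 0.7 [225. 175.]
lid_medium [ 0.437  0.259 -0.   ] 0.63 [289. 239.]
lid_large [0.585 0.398 0.012] 0.73 [228. 177.]
pot_small [ 0.444  0.005 -0.003] 0.6 [397. 233.]
pot_small [ 0.581  0.398 -0.   ] 0.25 [230. 180.]
pot_small [ 0.671  0.242 -0.003] 0.16 [295. 141.]
pot_medium [0.464 0.149 0.003] 0.91 [336. 226.]
pot_medium [ 0.439  0.255 -0.   ] 0.76 [291. 238.]
pot_medium [ 0.536  0.236 -0.004] 0.6 [299. 197.]
pot_medium [ 0.586  0.122 -0.003] 0.44 [346. 175.]
pot_large [ 0.587  0.119 -0.   ] 0.57 [347. 174.]
trivet [ 0.58  0.4  -0.  ] 0.81 [229. 180.]
salt_shaker [ 0.673  0.242 -0.008] 0.8 [295. 141.]
salt_shaker [0.4   0.382 0.002] 0.2 [237. 256.]
jam_jar [0.398 0.384 0.   ] 0.76 [236. 257.]
scene [0.157 0.727 0.65 ]
lid_small [0.587 0.401 0.058] 0.58 [242. 239.]
lid_medium [0.584 0.402 0.039] 0.89 [244. 246.]
lid_large [0.587 0.402 0.009] 0.53 [245. 254.]
lid_large [0.44  0.254 0.002] 0.26 [340. 244.]
pot_small [ 0.444  0.005 -0.001] 0.64 [390. 186.]
pot_medium [ 0.44   0.253 -0.002] 0.97 [340. 245.]
pot_medium [ 0.536  0.238 -0.   ] 0.88 [310. 223.]
pot_medium [ 0.464  0.151 -0.001] 0.66 [355. 215.]
pot_large [ 0.591  0.124 -0.001] 0.96 [319. 189.]
trivet [0.584 0.398 0.   ] 0.83 [248. 256.]
salt_shaker [ 0.676  0.243 -0.005] 0.57 [264. 202.]
1.0 [ 0.16296598 -0.52528399  0.23128096] [-1.49813504e-01  9.88714273e-01  3.60463488e-06  2.28126646e-07] 0.0853590756495283
```

View pics/top0.png

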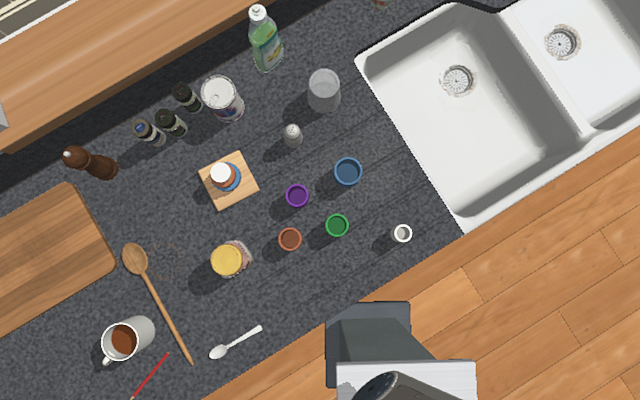

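View pics/scene0.png

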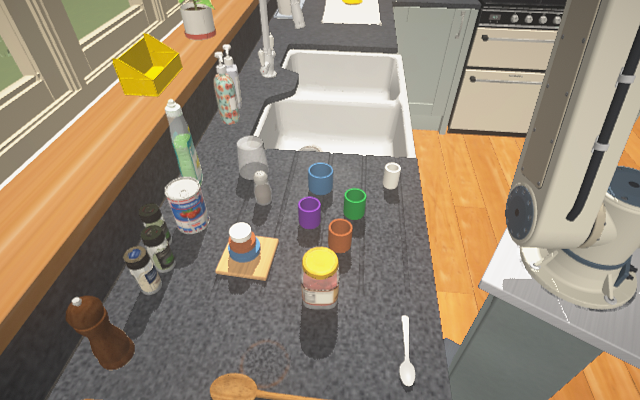

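The top view shows the trivet with its pile at (229,180). The candidates for pot_medium are terracotta (290,238), purple (297,195) and green (337,225). Only the one at (290,238) is terracotta like its lid. The white pot is at (402,233) and the blue one at (348,171). The salt shaker is at (292,135) and the jam jar at (228,260).

```bash
python3 - <<'E'
from h import *
im=cv2.imread('pics/top0.png')[145:265,195:420]
cv2.imwrite('pics/crop0.png',cv2.resize(im,None,fx=3.5,fy=3.5,interpolation=cv2.INTER_CUBIC))
E
cat >> h.py <<'E'
from scipy.spatial.transform import Rotation as Ro
def to(x,y,z):
    "shift in tool axes from the present pose to the world TCP x,y,z"
    s=ctrl.get_state(); return Ro.from_quat(s['orientation']).inv().apply(np.array([x,y,z])-s['tool_pos']).round(4)
def tri(rays):
    "least squares point of pixel rays [(f,u,v),..]"
    A=[];b=[]
    for f,u,v in rays:
        c=-f['R'].T@f['t']; d=f['R'].T@np.linalg.inv(f['camera_matrix'])@np.array([u,v,1.]); d/=np.linalg.norm(d)
        P=np.eye(3)-np.outer(d,d); A.append(P); b.append(P@c)
    A=np.vstack(A);b=np.hstack(b);X=np.linalg.lstsq(A,b,rcond=None)[0]; return X,np.abs(A@X-b).max()
E
python3 -c "
from h import *
print(to(.44,.02,.24),to(.585,.4,.23))"
```

```text
[-0.4261  0.4387 -0.0087] [-0.6772  0.7587  0.0013]
```

View pics/crop0.png

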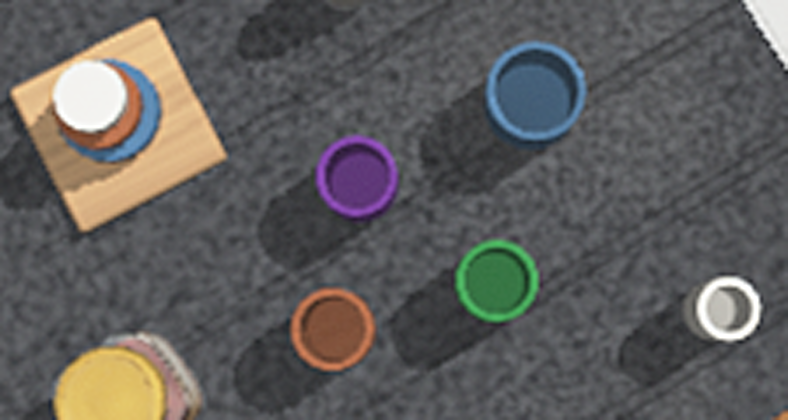

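Enlarged, the terracotta pot is at crop (333,329), i.e. px (290,239), and is clearly apart from the purple (357,177) and green (497,281) ones. The white pot is at (727,309), the blue at (535,93), and the white lid tops the pile at (90,96). I'm moving out now, past the white pot, with wrist looks on the way.

Units first: shifts go in shares of 0.5 m and turns go in shares of pi rad. So 0.219 m is 0.438, -0.213 m is -0.426.

advance([
  {"aperture":0.085,"xyz":[-0.084,0.088,0]},
  {"aperture":0.085,"xyz":[-0.17,0.176,0]},
  {"aperture":0.085,"xyz":[-0.256,0.262,0]},
  {"aperture":0.085,"xyz":[-0.34,0.35,0]},
  {"aperture":0.085,"xyz":[-0.426,0.438,0]},
])

```text
clock: 1.62
tool_pos: [0.302, -0.2513, 0.2316]
orientation: [-0.15, 0.989, -0.0, 0.0]
wrist_force: [1.6, -0.2, 0.6]
opening: 0.0849
grasp_force: 0.0
```

advance([
  {"aperture":0.085,"xyz":[-0.084,0.088,0]},
  {"aperture":0.085,"xyz":[-0.17,0.176,0]},
  {"aperture":0.085,"xyz":[-0.256,0.262,0]},
  {"aperture":0.085,"xyz":[-0.34,0.35,0]},
  {"aperture":0.085,"xyz":[-0.426,0.438,0]},
])

```text
clock: 2.25
tool_pos: [0.4406, 0.0213, 0.2318]
orientation: [-0.15, 0.989, -0.0, 0.001]
wrist_force: [1.1, -0.2, 0.3]
opening: 0.0851
grasp_force: 0.0
```

```bash
cat > look.py <<'E'
import sys
from h import *
f=save('wrist',sys.argv[1]+'.png'); np.savez('pics/'+sys.argv[1],R=f['R'],t=f['t'],K=f['camera_matrix'])
s=ctrl.get_state(); print(s['clock'],s['tool_pos'].round(4) if hasattr(s['tool_pos'],'round') else s['tool_pos'], 'cam',(-f['R'].T@f['t']).round(3),'axis',f['R'][2].round(2))
print('tcp px',proj(f,s['tool_pos']))
for n in sys.argv[2:]:
    for r in models.mark_of(n,'wrist')[:3]: print(n,np.round(r['at'],4),round(r['conf'],2),proj(f,r['at']))
E
python3 look.py w1 pot_small pot_medium pot_large lid_small
```

```text
2.3 [0.4434 0.0261 0.2308] cam [0.375 0.001 0.373] axis [ 0.25  0.08 -0.96]
tcp px [326. 260.]
pot_small [0.4455 0.0035 0.0032] 0.89 [304. 172.]
pot_medium [0.4427 0.2543 0.0012] 0.67 [487. 226.]
pot_medium [0.4426 0.0036 0.0027] 0.26 [305. 170.]
pot_large [0.5927 0.1197 0.0009] 0.57 [354. 295.]
```

View pics/w1.png

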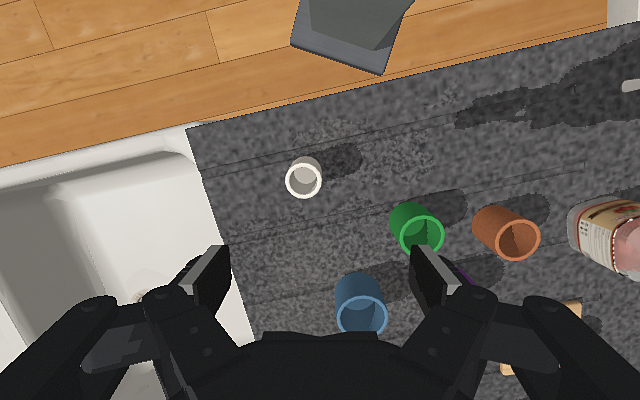

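Wrist view: the white pot's rim centre is at (303,178), terracotta (518,240), blue (361,316), and green (417,234) is not meant. I'll triangulate these with the top view.

```bash
python3 - <<'E'
from h import *
T=cams.grab_frame('top'); d=np.load('pics/w1.npz'); W=dict(R=d['R'],t=d['t'],camera_matrix=d['K'])
for n,tp,wp in [('small',(402.4,233),(303,178)),('medium',(289.9,238.7),(518,240)),('large',(347.6,171.3),(361,316))]:
    print(n,[np.round(a,4) for a in tri([(T,*tp),(W,*wp)])],'at z=.06: top',ray(T,*tp,.06).round(4),'wrist',ray(W,*wp,.06).round(4))
print('lid top',ray(T,220.4,172.1,.084).round(4)); print(to(.588,.401,.2))
E
```

```text
small [array([0.4438, 0.0034, 0.0493]), np.float64(0.0003)] at z=.06: top [0.444  0.0051 0.06  ] wrist [0.4411 0.0037 0.06  ]
medium [array([0.4373, 0.2537, 0.061 ]), np.float64(0.0004)] at z=.06: top [0.4377 0.2536 0.06  ] wrist [0.4371 0.2546 0.06  ]
large [array([0.5856, 0.121 , 0.0561]), np.float64(0.0004)] at z=.06: top [0.5846 0.1218 0.06  ] wrist [0.5835 0.1192 0.06  ]
lid top [0.5861 0.4008 0.084 ]
[-0.2547  0.3213  0.0313]
```

Scaled: 0.23 m is 0.46, -0.182 m is -0.364.

advance([
  {"aperture":0.085,"xyz":[-0.072,0.092,0.006]},
  {"aperture":0.085,"xyz":[-0.146,0.184,0.012]},
  {"aperture":0.085,"xyz":[-0.218,0.276,0.018]},
  {"aperture":0.085,"xyz":[-0.292,0.368,0.024]},
  {"aperture":0.085,"xyz":[-0.364,0.46,0.03]},
])

```text
clock: 3.18
tool_pos: [0.5468, 0.2929, 0.2168]
orientation: [-0.149, 0.989, 0.0, 0.0]
wrist_force: [0.7, -0.4, 0.0]
opening: 0.0851
grasp_force: 0.0
```

advance([
  {"aperture":0.085,"xyz":[-0.074,0.092,0.016]},
  {"aperture":0.085,"xyz":[-0.146,0.182,0.032]},
  {"aperture":0.085,"xyz":[-0.146,0.182,0.032]},
])

```text
clock: 3.55
tool_pos: [0.5887, 0.4026, 0.1951]
orientation: [-0.15, 0.989, -0.002, -0.003]
wrist_force: [-0.2, -0.5, -1.0]
opening: 0.0846
grasp_force: 0.0
```

```bash
python3 look.py w2 lid_small lid_medium lid_large
```

```text
3.6 [0.5889 0.4011 0.1975] cam [0.524 0.383 0.337] axis [ 0.25  0.08 -0.97]
tcp px [315. 255.]
lid_small [0.5885 0.4001 0.0605] 0.88 [317. 191.]
lid_medium [0.5852 0.4005 0.0373] 0.81 [318. 183.]
```

View pics/w2.png

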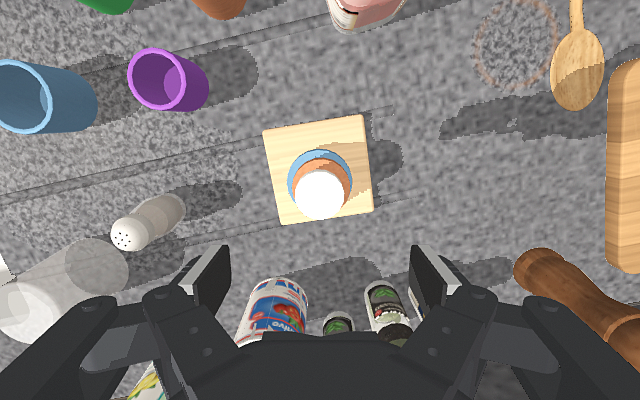

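The wrist view shows the pile square under the gripper: white disc centre (320,195), terracotta and blue below it, fingers clear of the neighbours.

```bash
python3 - <<'E'
from h import *
T=cams.grab_frame('top'); d=np.load('pics/w2.npz'); W=dict(R=d['R'],t=d['t'],camera_matrix=d['K'])
print([np.round(a,4) for a in tri([(T,220.4,172.1),(W,320,195)])],ray(W,320,195,.084))
print(to(.587,.4,.07))
E
```

```text
[array([0.5878, 0.4031, 0.0743]), np.float64(0.0002)] [0.58567847 0.40248918 0.084     ]
[0.0022 0.0007 0.1323]
```

Scaled: 0.13 m is 0.26, 0.001 m is 0.002.

advance([
  {"aperture":0.085,"xyz":[0.002,0.002,0.1]},
  {"aperture":0.085,"xyz":[0.002,0.002,0.2]},
  {"aperture":0.085,"xyz":[0.002,0.002,0.26]},
  {"aperture":0.085,"xyz":[0.002,0.002,0.26]},
])

```text
clock: 4.3
tool_pos: [0.5862, 0.4, 0.0691]
orientation: [-0.149, 0.989, -0.001, -0.002]
wrist_force: [-0.4, 0.7, 0.5]
opening: 0.0847
grasp_force: 0.0
```

```bash
python3 look.py w3
```

```text
4.35 [0.5875 0.401  0.0716] cam [0.521 0.381 0.211] axis [ 0.25  0.08 -0.97]
tcp px [320. 259.]
```

View pics/w3.png

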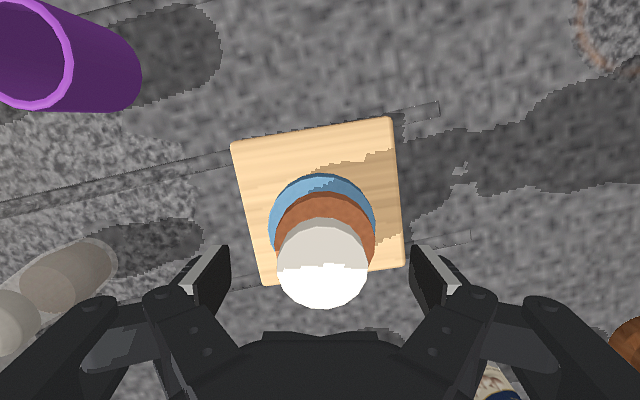

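White disc centre is about (322,264), centred between the fingers at (215,270) and (430,270). Closing now.

```bash
python3 -c "
from h import *
d=np.load('pics/w3.npz'); W=dict(R=d['R'],t=d['t'],camera_matrix=d['K']); print(ray(W,322,264,.084))"
```

```text
[0.58379028 0.40099224 0.084     ]
```

advance([
  {"aperture":0.03},
  {"aperture":0.03},
  {"aperture":0.03},
  {"aperture":0.03},
  {"aperture":0.03},
])

```text
clock: 4.97
tool_pos: [0.5881, 0.4024, 0.0725]
orientation: [-0.15, 0.989, 0.0, 0.001]
wrist_force: [-1.0, -1.0, 5.1]
opening: 0.0403
grasp_force: 60.1
```

Scaled: -0.1 m is -0.2, -0.06 m is -0.12.

advance([
  {"aperture":0.03,"xyz":[0,0,-0.04]},
  {"aperture":0.03,"xyz":[0,0,-0.12]},
  {"aperture":0.03,"xyz":[0,0,-0.2]},
  {"aperture":0.03,"xyz":[0,0,-0.2]},
])

```text
clock: 5.48
tool_pos: [0.5889, 0.4033, 0.1752]
orientation: [-0.15, 0.989, 0.002, 0.004]
wrist_force: [-0.4, 0.3, -0.3]
opening: 0.0403
grasp_force: 60.5
```

```bash
python3 look.py w4; python3 -c "
from h import *
print(to(.442,.0045,.16))"
```

```text
5.525 [0.5878 0.4028 0.1724] cam [0.523 0.383 0.316] axis [ 0.26  0.08 -0.96]
tcp px [318. 249.]
[ 0.2573 -0.3372  0.0108]
```

View pics/w4.png

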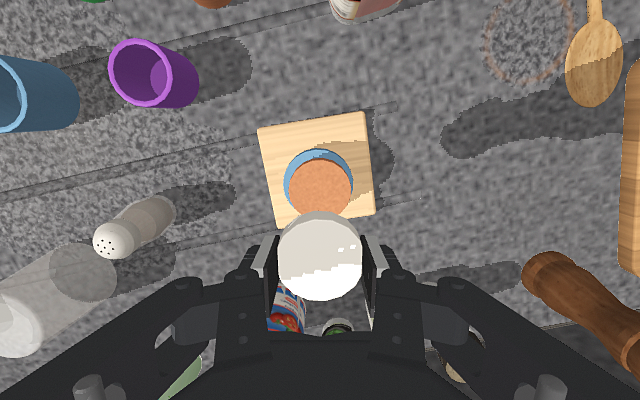

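The lid is held with its centre at (320,256). The terracotta (319,188) and blue lids stayed put on the trivet.

advance([
  {"aperture":0.03,"xyz":[0.072,-0.094,0.002]},
  {"aperture":0.03,"xyz":[0.144,-0.188,0.004]},
  {"aperture":0.03,"xyz":[0.216,-0.282,0.006]},
  {"aperture":0.03,"xyz":[0.288,-0.376,0.008]},
  {"aperture":0.03,"xyz":[0.36,-0.472,0.01]},
])

```text
clock: 6.15
tool_pos: [0.4836, 0.1214, 0.1642]
orientation: [-0.15, 0.989, -0.0, -0.001]
wrist_force: [1.1, -1.3, -0.0]
opening: 0.0407
grasp_force: 60.6
```

advance([
  {"aperture":0.03,"xyz":[0.076,-0.1,0.006]},
  {"aperture":0.03,"xyz":[0.154,-0.202,0.012]},
  {"aperture":0.03,"xyz":[0.154,-0.202,0.012]},
  {"aperture":0.03,"xyz":[0.154,-0.202,0.012]},
])

```text
clock: 6.65
tool_pos: [0.4413, 0.0039, 0.1588]
orientation: [-0.149, 0.989, 0.0, -0.0]
wrist_force: [0.2, -0.4, 0.2]
opening: 0.0403
grasp_force: 60.6
```

```bash
python3 look.py w5 pot_small
```

```text
6.7 [0.4417 0.0045 0.1589] cam [ 0.376 -0.016  0.3  ] axis [ 0.25  0.08 -0.96]
tcp px [319. 255.]
pot_small [0.4455 0.005  0.0047] 0.86 [319. 191.]
pot_small [0.5911 0.1194 0.0037] 0.38 [375. 334.]
```

View pics/w5.png

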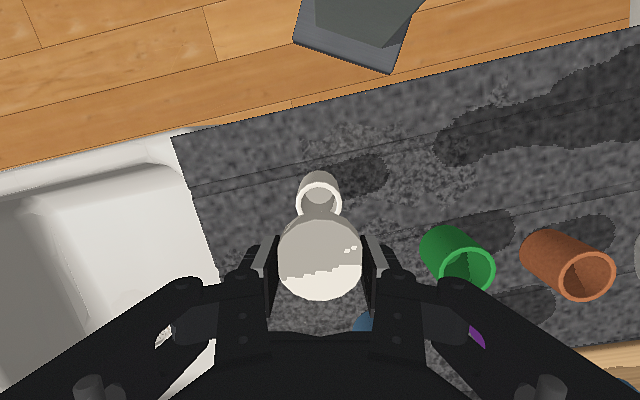

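Wrist view: pot rim left edge 296, right 342, top 181, so its centre is about (319,203). The held lid is centred at (319.5,257), so the lateral fit is right; I'll compute the rest.

```bash
cat > rel.py <<'E'
import sys
from h import *
# rel.py view lidu lidv potu potv tcpz lidtop_above_tcp : tool-axis shift that puts lid over pot as the wrist camera sees them
a=sys.argv; d=np.load('pics/'+a[1]+'.npz'); W=dict(R=d['R'],t=d['t'],camera_matrix=d['K']); lu,lv,pu,pv,z,o=map(float,a[2:])
L=ray(W,lu,lv,z+o); P=ray(W,pu,pv,.06); s=ctrl.get_state()
print('lid',L.round(4),'pot',P.round(4),'world',(P-L).round(4),'tool',Ro.from_quat(s['orientation']).inv().apply(P-L).round(4), s['tool_pos'])
E
python3 rel.py w5 319.5 257 319 203 .159 .013; python3 - <<'E'
from h import *
T=cams.grab_frame('top'); 
d=np.load('pics/w5.npz'); W=dict(R=d['R'],t=d['t'],camera_matrix=d['K'])
print([np.round(a,4) for a in tri([(T,402.4,233),(W,319,203)])])
s=cams.grab_frame('scene')['image']; im=cv2.resize(s[130:250,330:450],None,fx=5,fy=5,interpolation=cv2.INTER_CUBIC)
t=cv2.resize(T['image'][190:270,350:450],None,fx=5,fy=5,interpolation=cv2.INTER_CUBIC)
cv2.imwrite('pics/s5.png',im[:,:,::-1])
E
```

```text
lid [0.4367 0.003  0.172 ] pot [0.4426 0.0045 0.06  ] world [ 0.006   0.0015 -0.112 ] tool [-0.0062 -0.0004  0.112 ] [0.44192022 0.00480707 0.15890523]
[array([0.4439, 0.0046, 0.0563]), np.float64(0.0002)]
```

Scaled: 0.065 m is 0.13, -0.004 m is -0.008.

advance([
  {"aperture":0.03,"xyz":[-0.008,0,0.06]},
  {"aperture":0.03,"xyz":[-0.008,0,0.13]},
  {"aperture":0.03,"xyz":[-0.008,0,0.13]},
  {"aperture":0.03,"xyz":[-0.008,0,0.13]},
])

```text
clock: 7.35
tool_pos: [0.4465, 0.0057, 0.0955]
orientation: [-0.15, 0.989, -0.0, 0.001]
wrist_force: [-0.2, 0.3, -0.3]
opening: 0.0401
grasp_force: 60.7
```

```bash
python3 look.py w6 pot_small; python3 -c "
from h import *
a=cv2.imread('pics/w6.png')[150:350,220:420]; f=cams.grab_frame('scene'); b=f['image'][130:210,350:430,::-1]
cv2.imwrite('pics/c6.png',np.hstack([cv2.resize(a,(400,400)),cv2.resize(b,(400,400),interpolation=cv2.INTER_CUBIC)]))"
```

```text
7.4 [0.4467 0.0057 0.0957] cam [ 0.381 -0.014  0.237] axis [ 0.25  0.08 -0.96]
tcp px [318. 255.]
pot_small [0.441  0.0043 0.0036] 0.57 [319. 197.]
```

View pics/c6.png

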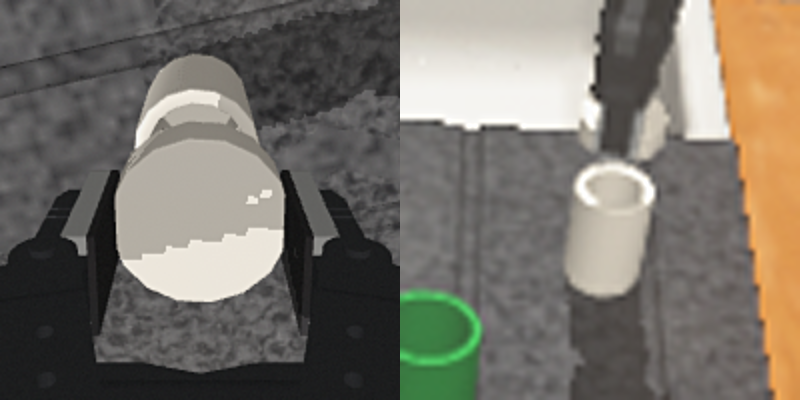

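The close crop shows the pot's far rim edge at px (319,195), with sides at 288 and 348. The lid's disc spans 278–362 across and 218–300 down. In the scene crop the lid stands just above the mouth.

```bash
python3 - <<'E'
from h import *
d=np.load('pics/w6.npz'); W=dict(R=d['R'],t=d['t'],camera_matrix=d['K'])
tx=Ro.from_quat(ctrl.get_state()['orientation']).as_matrix()[:,0]
P=ray(W,319,195,.06)-tx*.020; zt=.0957+.013
a,b=ray(W,320,218.5,zt),ray(W,320,300.5,zt); l,r=ray(W,278,259,zt),ray(W,362,259,zt)
print('pot',P,'lid',(a+b)/2,np.linalg.norm(a-b),np.linalg.norm(l-r)); print(to(*( (P-(a+b)/2)+ctrl.get_state()['tool_pos'])))
E
```

```text
pot [0.4445739  0.00525025 0.06005434] lid [0.44371038 0.00560599 0.1087    ] 0.04228979731235357 0.03934725882757946
[-0.0006 -0.0006  0.0486]
```

Scaled: 0.03 m is 0.06, 0.024 m is 0.048.

advance([
  {"aperture":0.03,"xyz":[0,0,0.03]},
  {"aperture":0.03,"xyz":[0,0,0.048]},
  {"aperture":0.03,"xyz":[0,0,0.06]},
  {"aperture":0.03,"xyz":[0,0,0.06]},
])

```text
clock: 8.0
tool_pos: [0.4454, 0.0052, 0.0642]
orientation: [-0.15, 0.989, -0.0, -0.0]
wrist_force: [0.5, 0.2, -0.4]
opening: 0.0401
grasp_force: 60.7
```

advance([
  {"aperture":0.03,"xyz":[0,0,0.006]},
  {"aperture":0.03,"xyz":[0,0,0.006]},
  {"aperture":0.03,"xyz":[0,0,0.006]},
])

```text
clock: 8.38
tool_pos: [0.4463, 0.0055, 0.0625]
orientation: [-0.15, 0.989, 0.0, 0.001]
wrist_force: [-2.7, 0.4, 6.5]
opening: 0.0403
grasp_force: 61.3
```

```bash
python3 -c "
from h import *
save('wrist','w7.png');a=cv2.imread('pics/w7.png')[150:350,220:420]; f=cams.grab_frame('scene'); b=f['image'][130:210,350:430,::-1]
cv2.imwrite('pics/c7.png',np.hstack([cv2.resize(a,(400,400)),cv2.resize(b,(400,400),interpolation=cv2.INTER_CUBIC)]))"
```

```text
(no output)
```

View pics/c7.png

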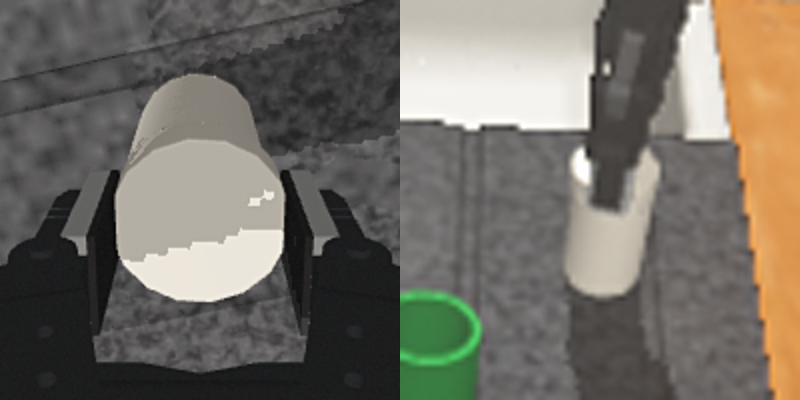

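The lid looks seated: 6.5 N upward at z 0.0625, the home height, with no gap in the crop. Releasing and lifting.

Scaled: -0.07 m is -0.14, -0.02 m is -0.04.

advance([
  {"aperture":0.085},
  {"aperture":0.085},
  {"aperture":0.085},
  {"aperture":0.085,"xyz":[0,0,-0.04]},
  {"aperture":0.085,"xyz":[0,0,-0.14]},
])

```text
clock: 9.1
tool_pos: [0.4436, 0.0047, 0.1301]
orientation: [-0.15, 0.989, -0.0, -0.003]
wrist_force: [2.1, 0.8, 0.4]
opening: 0.0849
grasp_force: 0.0
```

advance([
  {"aperture":0.085,"xyz":[0,0,-0.1]},
  {"aperture":0.085,"xyz":[0,0,-0.16]},
  {"aperture":0.085,"xyz":[0,0,-0.16]},
])

```text
clock: 9.48
tool_pos: [0.4469, 0.0055, 0.2137]
orientation: [-0.15, 0.989, 0.0, 0.003]
wrist_force: [0.2, 0.3, -0.4]
opening: 0.0848
grasp_force: 0.0
```

```bash
python3 look.py w8 lid_small; python3 -c "
from h import *
a=cv2.imread('pics/w8.png')[100:300,220:420]; f=cams.grab_frame('scene'); b=f['image'][130:210,350:430,::-1]
cv2.imwrite('pics/c8.png',np.hstack([cv2.resize(a,(400,400)),cv2.resize(b,(400,400),interpolation=cv2.INTER_CUBIC)]))
print(to(.588,.403,.2),to(.587,.402,.045))"
```

```text
9.525 [0.4459 0.0054 0.2119] cam [ 0.381 -0.015  0.355] axis [ 0.26  0.08 -0.96]
tcp px [319. 250.]
lid_small [0.4463 0.0029 0.0515] 0.81 [317. 182.]
lid_small [ 0.3986  0.3841 -0.0027] 0.69 [615. 225.]
[-0.2545  0.3376  0.01  ] [-0.2535  0.3368  0.165 ]
```

View pics/c8.png

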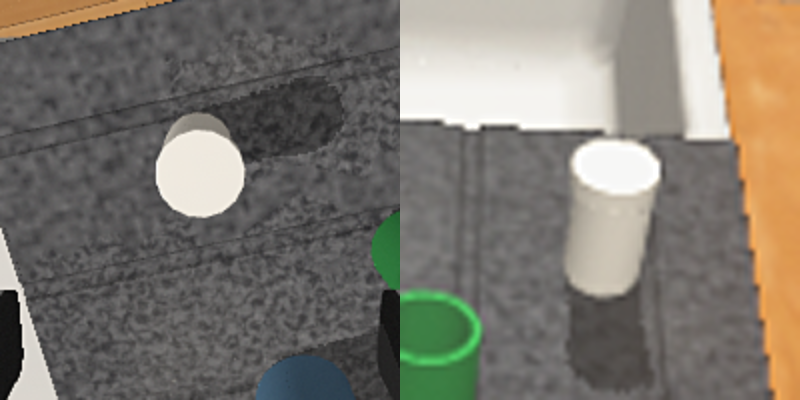

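The white lid sits flat on its pot, both in the wrist crop (centre 199,173) and in the scene crop. Next is the terracotta lid.

Scaled: 0.24 m is 0.48, 0.192 m is 0.384.

advance([
  {"aperture":0.085,"xyz":[-0.072,0.096,0.01]},
  {"aperture":0.085,"xyz":[-0.146,0.192,0.02]},
  {"aperture":0.085,"xyz":[-0.218,0.288,0.03]},
  {"aperture":0.085,"xyz":[-0.292,0.384,0.04]},
  {"aperture":0.085,"xyz":[-0.364,0.48,0.05]},
])

```text
clock: 10.25
tool_pos: [0.5482, 0.2899, 0.1845]
orientation: [-0.15, 0.989, -0.001, -0.001]
wrist_force: [0.5, -0.5, 0.6]
opening: 0.0853
grasp_force: 0.0
```

advance([
  {"aperture":0.085,"xyz":[-0.072,0.096,0.024]},
  {"aperture":0.085,"xyz":[-0.143,0.194,0.07]},
  {"aperture":0.085,"xyz":[-0.143,0.194,0.07]},
  {"aperture":0.085,"xyz":[-0.143,0.194,0.07]},
])

```text
clock: 10.75
tool_pos: [0.5875, 0.4018, 0.1496]
orientation: [-0.15, 0.989, -0.001, -0.001]
wrist_force: [-0.5, -0.2, 0.5]
opening: 0.0849
grasp_force: 0.0
```

```bash
cat > seg.py <<'E'
import sys
from h import *
# centre of the coloured disc/rim contours in a saved wrist picture
RNG={'terra':((3,90,60),(16,255,255)),'blue':((95,70,50),(115,255,255)),'white':((0,0,175),(179,45,255))}
im=cv2.imread('pics/'+sys.argv[1]+'.png'); m=cv2.inRange(cv2.cvtColor(im,cv2.COLOR_BGR2HSV),*map(np.array,RNG[sys.argv[2]]))
for c in sorted(cv2.findContours(m,cv2.RETR_EXTERNAL,cv2.CHAIN_APPROX_NONE)[0],key=cv2.contourArea)[::-1][:4]:
    if cv2.contourArea(c)<150: break
    h=cv2.convexHull(c); e=cv2.fitEllipse(h); print(sys.argv[2],'box',cv2.boundingRect(c),'area',cv2.contourArea(c),'ell',np.round(e[0],1),np.round(e[1],1))
E
python3 look.py w9 lid_medium; python3 seg.py w9 terra; python3 seg.py w9 blue;python3 seg.py w2 white; python3 seg.py w4 terra
```

```text
10.8 [0.5878 0.4014 0.1513] cam [0.522 0.382 0.291] axis [ 0.25  0.08 -0.97]
tcp px [318. 256.]
lid_medium [0.5871 0.4015 0.0371] 0.72 [319. 197.]
terra box (539, 266, 101, 107) area 4713.5 ell [595. 321.] [ 76.2 136.4]
terra box (287, 166, 69, 69) area 3548.0 ell [321.3 199.8] [68. 68.]
terra box (591, 64, 42, 47) area 509.0 ell [611.3  85.7] [40.6 52.5]
terra box (622, 45, 18, 53) area 253.5 ell [637.5  70.1] [28.4 56.7]
blue box (0, 58, 63, 79) area 3896.0 ell [ 8.6 97.5] [ 76.5 111.1]
blue box (282, 155, 76, 63) area 812.0 ell [319.4 192.7] [75.1 75.8]
blue box (241, 324, 49, 23) area 350.5 ell [289.3 375.9] [ 70.3 123.8]
blue box (474, 386, 28, 14) area 251.0 ell [487.9 395.4] [19.2 28.8]
white box (0, 253, 98, 91) area 4060.0 ell [ 36.3 303.2] [ 81.  167.2]
white box (292, 169, 52, 51) area 1898.0 ell [318.7 194.5] [50.1 50.6]
white box (110, 217, 38, 34) area 908.0 ell [128.4 234.2] [33.5 38.2]
white box (233, 278, 67, 65) area 611.0 ell [267.7 334.8] [ 66. 115.]
terra box (521, 251, 119, 131) area 6418.5 ell [592.4 316.2] [ 70.5 179.8]
terra box (618, 59, 22, 219) area 3591.0 ell [632.7 177.6] [ 27.8 244.4]
terra box (288, 158, 63, 57) area 2725.0 ell [319.4 189.3] [62.1 62.9]
terra box (565, 43, 58, 65) area 1952.5 ell [593.7  66.9] [54.7 81.4]
```

```bash
python3 - <<'E'
from h import *
def L(n): d=np.load('pics/'+n+'.npz'); return dict(R=d['R'],t=d['t'],camera_matrix=d['K'])
print('small w2',ray(L('w2'),318.7,194.5,.084),'med w9',ray(L('w9'),321.4,200.2,.060),'w4',ray(L('w4'),319.4,188.8,.06),'large w9',ray(L('w9'),319.4,192.7,.036))
print(tri([(L('w9'),321.4,200.2),(L('w4'),319.4,188.8)]))
print('pot small lid w8', ray(L('w8'),319.5,186.5,.074))
print(to(.5875,.402,.0445))
E
```

```text
small w2 [0.5855876  0.40127768 0.084     ] med w9 [0.58331401 0.40249997 0.06      ] w4 [0.58310926 0.40227698 0.06      ] large w9 [0.58365797 0.40088632 0.036     ]
(array([0.58091346, 0.4016329 , 0.06919991]), np.float64(6.241382212485158e-05))
pot small lid w8 [0.44445152 0.00527848 0.074     ]
[0.0004 0.0008 0.1078]
```

Scaled: 0.106 m is 0.212, 0.0015 m is 0.003.

advance([
  {"aperture":0.085,"xyz":[0.003,0.002,0.09]},
  {"aperture":0.085,"xyz":[0.003,0.002,0.18]},
  {"aperture":0.085,"xyz":[0.003,0.002,0.212]},
  {"aperture":0.085,"xyz":[0.003,0.002,0.212]},
  {"aperture":0.085,"xyz":[0.003,0.002,0.212]},
])

```text
clock: 11.48
tool_pos: [0.5874, 0.4034, 0.0483]
orientation: [-0.15, 0.989, 0.001, 0.002]
wrist_force: [0.6, 0.2, 1.0]
opening: 0.0853
grasp_force: 0.0
```

```bash
python3 look.py w10; python3 seg.py w10 terra|grep -v 'box (5'
```

```text
11.525 [0.5873 0.4035 0.0482] cam [0.522 0.383 0.189] axis [ 0.26  0.08 -0.96]
tcp px [319. 254.]
terra box (261, 197, 116, 113) area 9987.5 ell [318.9 253.4] [112.9 114.9]
terra box (627, 343, 13, 30) area 204.0 ell [669.6 350.9] [40.5 88. ]
terra box (368, 196, 37, 24) area 151.5 ell [386.  205.3] [34.5 50. ]
```

advance([
  {"aperture":0.04},
  {"aperture":0.04},
  {"aperture":0.04},
  {"aperture":0.04},
  {"aperture":0.04},
])

```text
clock: 12.15
tool_pos: [0.5868, 0.4032, 0.0468]
orientation: [-0.15, 0.989, 0.0, 0.001]
wrist_force: [0.2, 0.1, 5.4]
opening: 0.052
grasp_force: 63.2
```

Scaled: -0.115 m is -0.23, -0.06 m is -0.12.

advance([
  {"aperture":0.04,"xyz":[0,0,-0.04]},
  {"aperture":0.04,"xyz":[0,0,-0.12]},
  {"aperture":0.04,"xyz":[0,0,-0.23]},
  {"aperture":0.04,"xyz":[0,0,-0.23]},
])

```text
clock: 12.65
tool_pos: [0.5882, 0.4041, 0.1662]
orientation: [-0.15, 0.989, 0.002, 0.005]
wrist_force: [-1.3, 0.5, -0.9]
opening: 0.0525
grasp_force: 62.8
```

advance([
  {"aperture":0.04,"xyz":[0.092,-0.05,0]},
  {"aperture":0.04,"xyz":[0.186,-0.098,0]},
  {"aperture":0.04,"xyz":[0.278,-0.148,0]},
  {"aperture":0.04,"xyz":[0.372,-0.196,0]},
  {"aperture":0.04,"xyz":[0.372,-0.196,0]},
])

```text
clock: 13.28
tool_pos: [0.4343, 0.2511, 0.1597]
orientation: [-0.15, 0.989, -0.0, -0.001]
wrist_force: [-0.0, 0.5, -0.3]
opening: 0.0525
grasp_force: 62.9
```

advance([
  {"aperture":0.04},
])

```text
clock: 13.4
tool_pos: [0.4375, 0.2542, 0.1603]
orientation: [-0.15, 0.989, 0.0, 0.0]
wrist_force: [-1.2, -0.1, -1.0]
opening: 0.0526
grasp_force: 62.9
```

```bash
python3 look.py w11 pot_medium lid_medium; python3 seg.py w11 terra
```

```text
13.45 [0.4379 0.2546 0.1602] cam [0.372 0.234 0.302] axis [ 0.25  0.08 -0.96]
tcp px [319. 255.]
pot_medium [ 0.4452  0.2527 -0.0024] 0.75 [315. 191.]
pot_medium [0.4674 0.1526 0.001 ] 0.59 [216. 184.]
lid_medium [0.4354 0.2511 0.15  ] 0.84 [314. 241.]
terra box (264, 162, 112, 152) area 11978.0 ell [319.1 240.5] [117.8 152.4]
terra box (0, 0, 85, 28) area 1202.5 ell [31.6  7.8] [ 32.5 107.1]
terra box (430, 151, 59, 21) area 241.0 ell [458.4 161.8] [14.7 60.7]
```

View pics/w11.png

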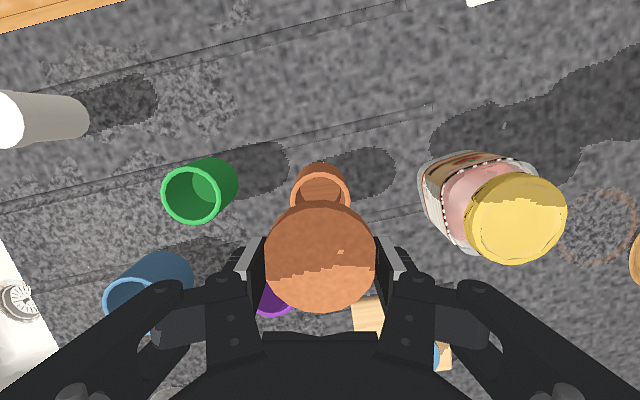

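The terracotta lid is held with its centre at (320,257). The terracotta pot's rim spans 291–350 with its top at 171, so its centre is about (320.5,200.5). The green pot (190,195), purple pot and jam jar are clear.

```bash
python3 rel.py w11 320 257 320.5 200.5 .160 .013
```

```text
lid [0.433  0.2535 0.173 ] pot [0.4369 0.2554 0.06  ] world [ 0.0039  0.0019 -0.113 ] tool [-0.0043  0.0007  0.113 ] [0.43802259 0.25471922 0.1599361 ]
```

advance([
  {"aperture":0.04,"xyz":[-0.004,0,0.06]},
  {"aperture":0.04,"xyz":[-0.004,0,0.13]},
  {"aperture":0.04,"xyz":[-0.004,0,0.13]},
  {"aperture":0.04,"xyz":[-0.004,0,0.13]},
])

```text
clock: 14.05
tool_pos: [0.4403, 0.2553, 0.0964]
orientation: [-0.15, 0.989, 0.0, 0.001]
wrist_force: [0.2, -0.2, -0.6]
opening: 0.0525
grasp_force: 63.1
```

```bash
python3 look.py w12; python3 seg.py w12 terra;python3 - <<'E'
from h import *
a=cv2.imread('pics/w12.png'); g=a[:,:,2].astype(int); hs=cv2.cvtColor(a,cv2.COLOR_BGR2HSV)
print('col320',g[150:235:2,320]); print('w6 col319',cv2.imread('pics/w6.png')[150:235:2,319,2])
for v in (195,200,205): r=np.where((hs[v,:,0]<17)&(hs[v,:,1]>90)&(np.arange(640)>250)&(np.arange(640)<400))[0]; print(v,r.min(),r.max())
E
```

```text
14.1 [0.4405 0.2555 0.0968] cam [0.375 0.235 0.238] axis [ 0.25  0.08 -0.96]
tcp px [319. 254.]
terra box (264, 170, 112, 144) area 11831.5 ell [319.8 244.2] [114.8 143.5]
terra box (462, 158, 78, 31) area 297.0 ell [500.4 174. ] [21.7 80.9]
col320 [143 143 147 156 161 165 160 154 143  76 201 160 160 159 160 162 160 157
 255 255 255 232 210 207 207 153 157 159 152 211 203 206 208 205 202 200
 202 198 201 204 203 203 205]
w6 col319 [ 78  92 106  98  75  79  58  83  93 106  77  87  73  62 139 134 134 134
 134 134 134 133 148 242 236 236 172 180 180 181 184 132 134 134 131 194
 180 180 180 180 180 180 181]
195 288 352
200 286 354
205 284 355
```

Scaled: 0.033 m is 0.066, 0.025 m is 0.05.

advance([
  {"aperture":0.04,"xyz":[0,0,0.03]},
  {"aperture":0.04,"xyz":[0,0,0.05]},
  {"aperture":0.04,"xyz":[0,0,0.066]},
  {"aperture":0.04,"xyz":[0,0,0.066]},
  {"aperture":0.04,"xyz":[0,0,0.066]},
])

```text
clock: 14.72
tool_pos: [0.4394, 0.2546, 0.0624]
orientation: [-0.15, 0.989, -0.0, 0.0]
wrist_force: [0.0, 0.2, -1.4]
opening: 0.0528
grasp_force: 62.9
```

advance([
  {"aperture":0.04,"xyz":[0,0,0.004]},
  {"aperture":0.04,"xyz":[0,0,0.004]},
  {"aperture":0.04,"xyz":[0,0,0.004]},
])

```text
clock: 15.1
tool_pos: [0.4397, 0.2548, 0.0608]
orientation: [-0.15, 0.989, 0.0, 0.0]
wrist_force: [-0.5, -0.4, 3.2]
opening: 0.0526
grasp_force: 63.2
```

Contact comes at exactly the home height and without lateral force, so I'm releasing.

Scaled: -0.07 m is -0.14, -0.02 m is -0.04.

advance([
  {"aperture":0.085},
  {"aperture":0.085},
  {"aperture":0.085},
  {"aperture":0.085,"xyz":[0,0,-0.04]},
  {"aperture":0.085,"xyz":[0,0,-0.14]},
])

```text
clock: 15.72
tool_pos: [0.4378, 0.2533, 0.1288]
orientation: [-0.15, 0.989, -0.002, -0.003]
wrist_force: [0.7, 1.5, -0.3]
opening: 0.0853
grasp_force: 0.0
```

advance([
  {"aperture":0.085,"xyz":[0,0,-0.06]},
  {"aperture":0.085,"xyz":[0,0,-0.12]},
  {"aperture":0.085,"xyz":[0,0,-0.12]},
])

```text
clock: 16.1
tool_pos: [0.4405, 0.2554, 0.1928]
orientation: [-0.15, 0.989, 0.001, 0.002]
wrist_force: [-0.4, -0.1, -0.3]
opening: 0.0853
grasp_force: 0.0
```

```bash
python3 look.py w13 lid_medium; python3 seg.py w13 terra; python3 -c "
from h import *
f=save('scene','s13.png'); print(models.mark_of('lid_medium','scene')[:2]); b=f['image'][185:265,300:380,::-1]
cv2.imwrite('pics/c13.png',np.hstack([cv2.resize(cv2.imread('pics/w13.png')[100:300,220:420],(400,400)),cv2.resize(b,(400,400),interpolation=cv2.INTER_CUBIC)]))
print(to(.5865,.402,.13))"
```

```text
16.15 [0.4396 0.255  0.1911] cam [0.375 0.235 0.334] axis [ 0.26  0.08 -0.96]
tcp px [318. 251.]
lid_medium [0.4404 0.2551 0.0499] 0.66 [318. 188.]
terra box (0, 0, 146, 46) area 3540.5 ell [186.3  -2.2] [ 9.2 76.1]
terra box (288, 154, 62, 68) area 3093.0 ell [318.8 188.2] [60.8 66.9]
terra box (623, 0, 17, 144) area 1315.5 ell [631.4  74.4] [ 16.2 152.4]
terra box (603, 204, 26, 66) area 276.0 ell [621.5 236.5] [36.9 66.1]
[{'at': [0.4361, 0.2562, 0.051], 'conf': 0.67}, {'at': [0.5855, 0.3963, 0.0117], 'conf': 0.48}]
[-0.185   0.0974  0.0587]
```

View pics/c13.png

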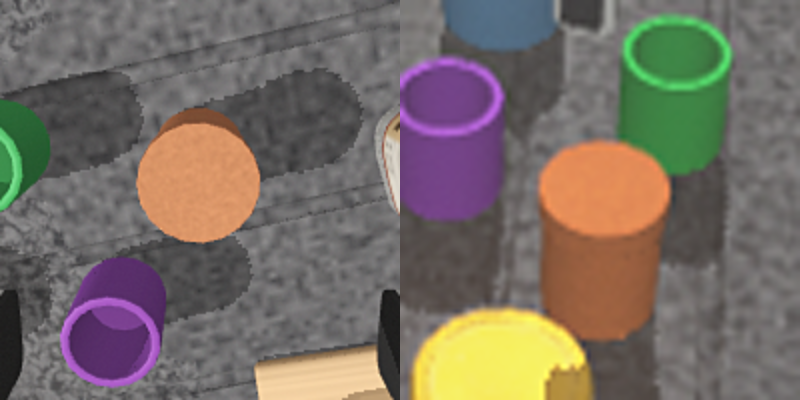

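The terracotta lid is flat and home in both crops (wrist centre 198,182). Next is the blue lid.

Units first: shifts go in shares of 0.5 m and turns go in shares of pi rad. So -0.185 m is -0.37, -0.138 m is -0.276.

advance([
  {"aperture":0.085,"xyz":[-0.092,0.048,0.02]},
  {"aperture":0.085,"xyz":[-0.184,0.098,0.04]},
  {"aperture":0.085,"xyz":[-0.276,0.146,0.08]},
  {"aperture":0.085,"xyz":[-0.37,0.195,0.118]},
  {"aperture":0.085,"xyz":[-0.37,0.195,0.118]},
])

```text
clock: 16.92
tool_pos: [0.5866, 0.403, 0.1224]
orientation: [-0.15, 0.989, -0.003, -0.005]
wrist_force: [-0.6, -0.9, -0.9]
opening: 0.0852
grasp_force: 0.0
```

advance([
  {"aperture":0.085},
])

```text
clock: 17.05
tool_pos: [0.5869, 0.4021, 0.13]
orientation: [-0.15, 0.989, -0.001, -0.001]
wrist_force: [-0.2, -0.1, -0.6]
opening: 0.0848
grasp_force: 0.0
```

```bash
python3 look.py w14 lid_large; python3 seg.py w14 blue;python3 -c "
from h import *
print(to(.5865,.402,.018))"
```

```text
17.1 [0.587  0.4021 0.1318] cam [0.522 0.383 0.272] axis [ 0.25  0.08 -0.96]
tcp px [318. 256.]
lid_large [0.5878 0.3955 0.0102] 0.93 [312. 194.]
blue box (278, 158, 82, 81) area 4992.5 ell [318.6 198.2] [80.1 81.2]
blue box (0, 59, 44, 79) area 2545.0 ell [-2.2 97. ] [74.  95.8]
[ 8.000e-04 -1.000e-04  1.148e-01]
```

Scaled: 0.112 m is 0.224, 0.05 m is 0.1.

advance([
  {"aperture":0.085,"xyz":[0,0,0.1]},
  {"aperture":0.085,"xyz":[0,0,0.18]},
  {"aperture":0.085,"xyz":[0,0,0.21]},
  {"aperture":0.085,"xyz":[0,0,0.224]},
  {"aperture":0.085,"xyz":[0,0,0.224]},
])

```text
clock: 17.77
tool_pos: [0.5878, 0.403, 0.021]
orientation: [-0.15, 0.989, 0.001, 0.001]
wrist_force: [-0.8, 0.6, 0.6]
opening: 0.0849
grasp_force: 0.0
```

```bash
python3 look.py w15; python3 seg.py w15 blue
```

```text
17.825 [0.588  0.4032 0.0213] cam [0.522 0.383 0.162] axis [ 0.25  0.08 -0.96]
tcp px [319. 255.]
blue box (245, 186, 144, 137) area 15084.5 ell [316.5 254.7] [137.  142.4]
```

advance([
  {"aperture":0.05},
  {"aperture":0.05},
  {"aperture":0.05},
  {"aperture":0.05},
])

```text
clock: 18.32
tool_pos: [0.5882, 0.4033, 0.0217]
orientation: [-0.15, 0.989, 0.001, 0.002]
wrist_force: [-1.0, -0.4, 5.9]
opening: 0.0647
grasp_force: 66.6
```

Scaled: -0.138 m is -0.276, -0.11 m is -0.22.

advance([
  {"aperture":0.05,"xyz":[0,0,-0.04]},
  {"aperture":0.05,"xyz":[0,0,-0.12]},
  {"aperture":0.05,"xyz":[0,0,-0.22]},
  {"aperture":0.05,"xyz":[0,0,-0.276]},
  {"aperture":0.05,"xyz":[0,0,-0.276]},
])

```text
clock: 18.95
tool_pos: [0.5883, 0.4035, 0.161]
orientation: [-0.15, 0.989, 0.002, 0.003]
wrist_force: [-0.2, -0.5, -1.6]
opening: 0.0645
grasp_force: 66.2
```

advance([
  {"aperture":0.05,"xyz":[0.034,-0.106,0]},
  {"aperture":0.05,"xyz":[0.068,-0.214,0]},
  {"aperture":0.05,"xyz":[0.102,-0.322,0]},
  {"aperture":0.05,"xyz":[0.136,-0.43,0]},
  {"aperture":0.05,"xyz":[0.17,-0.536,0]},
])

```text
clock: 19.58
tool_pos: [0.5844, 0.1195, 0.1563]
orientation: [-0.15, 0.989, -0.0, -0.001]
wrist_force: [1.1, 0.0, -0.9]
opening: 0.0644
grasp_force: 66.2
```

advance([
  {"aperture":0.05},
  {"aperture":0.05},
])

```text
clock: 19.82
tool_pos: [0.585, 0.1213, 0.1565]
orientation: [-0.149, 0.989, 0.0, -0.001]
wrist_force: [0.6, 0.4, -0.8]
opening: 0.0645
grasp_force: 66.2
```

```bash
python3 look.py w16 pot_large lid_large; python3 seg.py w16 blue
```

```text
19.875 [0.5851 0.122  0.1566] cam [0.52  0.102 0.298] axis [ 0.25  0.08 -0.96]
tcp px [320. 254.]
pot_large [0.5899 0.1195 0.003 ] 0.81 [316. 191.]
blue box (250, 157, 140, 165) area 16483.0 ell [319.7 243.3] [138.5 165.9]
```

View pics/w16.png

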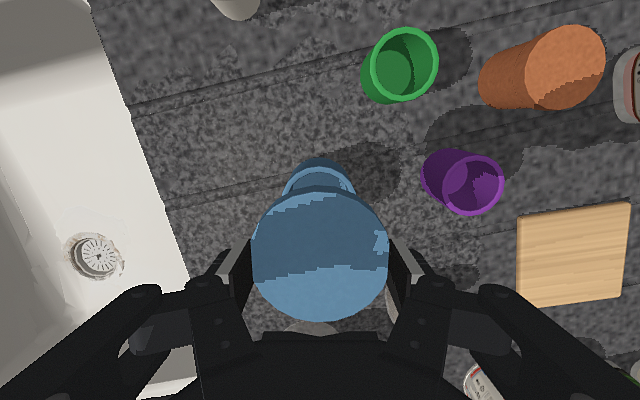

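The blue lid is held with its centre at (320,254). Behind it the blue pot's rim shows at its far edge (about row 167). The purple pot (470,185), green pot and salt shaker are clear.

Scaled: 0.061 m is 0.122, 0.03 m is 0.06.

```bash
python3 rel.py w16 320 254 319 202.5 .1565 .0143; python3 - <<'E'
from h import *
a=cv2.imread('pics/w16.png'); print(a[150:192,319,0])
for v in (176,180,184): print(v,a[v,276:296,0],a[v,344:364,0])
E
```

```text
lid [0.5783 0.12   0.1708] pot [0.5852 0.1216 0.06  ] world [ 0.0069  0.0015 -0.1108] tool [-0.0071 -0.0006  0.1108] [0.58520401 0.12247169 0.15674907]
[110 108 100  71  64  67  42  72  83  78  78  79  76  77  73  76 134 167
 163 159 157 143 107 113 113 111 110 110 111 112 112 109 109 110 110  84
  78  82  81  81  80  88]
176 [ 84  74  84  88  87  93  94  88  91  82  83  80  78  86 104  94  88 150
 170 163] [130  75  69  73  62  58  67  73  62  57  54  59  60  59  68  67  66  55
  55  59]
180 [102 111 107 104 106  96  80  79  84  82  71  71  95 155 174 166 161 155
 152 152] [159 156 157 161 128  75  37  58  69  68  66  66  67  66  63  62  56  51
  62  61]
184 [ 68  67  64  58  61  69  74  69  59  57 137 184 171 162 157 157 107  93
 114 113] [155 150 170 168 163 160 162 130  63  66  62  51  65  63  51  52  61  65
  66  66]
```

advance([
  {"aperture":0.05,"xyz":[-0.004,0,0.06]},
  {"aperture":0.05,"xyz":[-0.004,0,0.122]},
  {"aperture":0.05,"xyz":[-0.004,0,0.122]},
  {"aperture":0.05,"xyz":[-0.004,0,0.122]},
])

```text
clock: 20.48
tool_pos: [0.5881, 0.1227, 0.0975]
orientation: [-0.15, 0.989, -0.0, 0.001]
wrist_force: [0.0, -0.3, -0.3]
opening: 0.0641
grasp_force: 66.4
```

```bash
python3 look.py w17;  python3 - <<'E'
from h import *
a=cv2.imread('pics/w17.png'); print(a[150:200,319,0]); print(cv2.imread('pics/w12.png')[170:210,320,2])
for v in (184,187): print(v,a[v,264:296,0],a[v,344:374,0])
E
```

```text
20.525 [0.5883 0.1227 0.0979] cam [0.522 0.103 0.239] axis [ 0.25  0.08 -0.96]
tcp px [318. 255.]
[111 112 108 1
[... 169 characters left out ...]
165 166 167 167 106]
[201 159 160 160 160 159 159 165 160 164 162 166 160 159 157 190 255 255
 255 255 255 255 232 204 210 212 207 203 207 206 153 160 157 158 159 158
 152 165 211 205]
184 [ 82  82  78  69  72  87  92  98 100  95  90  92  88  82  83  85  87  83
  83 104 103  99  94  87  86  97 146 147 169 166 165 162] [120 106  83  74  74  75  75  74  75  77  61  63  73  71  69  72  67  59
  54  59  62  59  68  70  70  70  61  55  55  60]
187 [ 79  75  69  72  68  68  87 100 102  93  86  80  83  91  91  85  77  95
 105  97  91  91 148 173 169 165 162 161 156 154 155 154] [112 115 118 118 119 122  99  73  76  76  74  66  58  65  71  71  64  58
  54  54  55  56  54  58  65  63  61  57  50  49]
```

advance([
  {"aperture":0.05,"xyz":[-0.003,-0.002,0.02]},
  {"aperture":0.05,"xyz":[-0.003,-0.002,0.04]},
  {"aperture":0.05,"xyz":[-0.003,-0.002,0.06]},
  {"aperture":0.05,"xyz":[-0.003,-0.002,0.07]},
  {"aperture":0.05,"xyz":[-0.003,-0.002,0.07]},
])

```text
clock: 21.15
tool_pos: [0.5888, 0.1213, 0.0608]
orientation: [-0.15, 0.989, -0.0, -0.0]
wrist_force: [-0.6, -0.4, -1.0]
opening: 0.0642
grasp_force: 66.5
```

advance([
  {"aperture":0.05,"xyz":[0,0,0.006]},
  {"aperture":0.05,"xyz":[0,0,0.006]},
  {"aperture":0.05,"xyz":[0,0,0.006]},
])

```text
clock: 21.52
tool_pos: [0.5896, 0.1216, 0.0597]
orientation: [-0.15, 0.989, 0.0, 0.001]
wrist_force: [-1.5, 0.0, 4.4]
opening: 0.0641
grasp_force: 66.8
```

Contact at the home height of 0.0597 with only small lateral force. I'm releasing and lifting clear.

Scaled: -0.07 m is -0.14, -0.02 m is -0.04.

advance([
  {"aperture":0.085},
  {"aperture":0.085},
  {"aperture":0.085},
  {"aperture":0.085,"xyz":[0,0,-0.04]},
  {"aperture":0.085,"xyz":[0,0,-0.14]},
])

```text
clock: 22.15
tool_pos: [0.5871, 0.1209, 0.1263]
orientation: [-0.15, 0.989, -0.001, -0.003]
wrist_force: [2.1, 0.2, 0.9]
opening: 0.0848
grasp_force: 0.0
```

advance([
  {"aperture":0.085,"xyz":[0,0,-0.08]},
  {"aperture":0.085,"xyz":[0,0,-0.16]},
  {"aperture":0.085,"xyz":[0,0,-0.16]},
  {"aperture":0.085,"xyz":[0,0,-0.16]},
])

```text
clock: 22.65
tool_pos: [0.5886, 0.1215, 0.2077]
orientation: [-0.15, 0.989, 0.0, -0.0]
wrist_force: [-0.2, 0.2, 0.4]
opening: 0.085
grasp_force: 0.0
```

```bash
python3 look.py w18 lid_large pot_large; python3 seg.py w18 blue; python3 - <<'E'
from h import *
d=np.load('pics/w18.npz')
f=cams.grab_frame('scene');t=cams.grab_frame('top')
for n in ['lid_small','lid_medium','lid_large','pot_small','pot_medium','pot_large','salt_shaker','jam_jar']:
    for c in('scene','top'): print(n,c,[(np.round(r['at'],3),round(r['conf'],2)) for r in models.mark_of(n,c)[:2]])
W=dict(R=d['R'],t=d['t'],camera_matrix=d['K'])
# measured vs predicted silhouette of a level disc on the rim and the pot foot
a=cv2.imread('pics/w18.png'); np.set_printoptions(linewidth=200)
for h in [f,t]: print(proj(h,[.588,.122,.074]))
cv2.imwrite('pics/w18c.png',a)
im=f['image'][:,:,::-1]; m=cv2.inRange(cv2.cvtColor(im,cv2.COLOR_BGR2HSV),(95,70,50),(115,255,255))[140:230,290:360]
for r in range(0,90,3): 
    w=np.where(m[r])[0]; 
    if len(w): print(r+140,w.min()+290,w.max()+290)
E
```

```text
22.7 [0.5884 0.1214 0.207 ] cam [0.523 0.102 0.349] axis [ 0.25  0.08 -0.96]
tcp px [318. 253.]
lid_large [0.5863 0.1205 0.0477] 0.7 [319. 183.]
blue box (284, 148, 71, 75) area 3953.5 ell [319.2 186. ] [70.  74.2]
lid_small scene [(array([0.447, 0.002, 0.048]), 0.79), (array([0.447, 0.004, 0.001]), 0.34)]
lid_small top [(array([0.448, 0.005, 0.051]), 0.6)]
lid_medium scene [(array([0.437, 0.253, 0.051]), 0.72)]
lid_medium top []
lid_large scene [(array([0.588, 0.121, 0.045]), 0.92)]
lid_large top [(array([0.586, 0.122, 0.05 ]), 0.94), (array([ 0.443,  0.004, -0.004]), 0.56)]
pot_small scene [(array([0.444, 0.005, 0.001]), 0.53)]
pot_small top [(array([ 0.445,  0.007, -0.003]), 0.51)]
pot_medium scene [(array([0.534, 0.242, 0.001]), 0.92), (array([0.466, 0.149, 0.004]), 0.9)]
pot_medium top [(array([ 0.462,  0.151, -0.   ]), 0.47), (array([ 0.4  ,  0.384, -0.001]), 0.37)]
pot_large scene []
pot_large top [(array([ 0.588,  0.122, -0.005]), 0.52)]
salt_shaker scene [(array([ 0.678,  0.245, -0.007]), 0.98), (array([0.582, 0.399, 0.   ]), 0.54)]
salt_shaker top []
jam_jar scene [(array([0.4  , 0.384, 0.   ]), 0.85)]
jam_jar top [(array([0.397, 0.387, 0.001]), 0.65)]
[320. 166.]
[348. 169.]
158 314 326
161 309 331
164 308 333
167 307 333
170 308 332
173 309 332
176 309 331
179 309 331
182 309 331
185 309 331
188 309 331
191 311 329
194 316 324
```

```bash
python3 -c "
from h import *
print(ctrl.sign_off())"
```

```text
the job is handed in; nothing more can be done
None
```

I put each lid on the pot of its own colour, in order white, terracotta, blue, and handed the job in at about 23 s; the last measurements showed all three home and the salt shaker and jam jar where they stood, but the hand-in returned no verdict.

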